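# Corner check of a shop counter scale

### The job

Check the corner spring of the counter scale: with the fingertips, press down on the round pad at the corner of its weighing plate until the dial pointer stands between the two prongs of the set clip on the dial's rim, without running the pointer past the clip, and hold it there for a full second. Then let go so that the plate comes back up and the pointer returns to its rest. Only touch: pick up nothing, and leave the test weights standing where they are.

Things in the scene. Friction and masses are not known exactly. Their poses are not given: they have to be found in the camera images.
- scale: counter scale, fixed; origin: centre of its underside; x away from the robot at yaw 0, z up. Black base 215 mm square, 60 mm high; over it the steel weighing plate, 240 mm square, 6 mm thick, top face 116 mm above the counter. Beside it the dial drum, 192 mm across, centre at x 10, y -222, z 105 mm (highest point 170 mm), facing up and tipped 0.65 rad towards +x
- plate (a joint): tilt of the weighing plate, rad: 0 = level, at rest; grows as the pad corner is pressed down; stop at 0.22. It rocks on the diagonal through two other corners (dark bolt heads). A spring under the pad corner resists (2.5 N on the pad at rest, 12 N at the stop) and returns it to 0 when let go
- pad: round black rubber pad, 38 mm across, 8 mm thick, on the plate's corner at (-100, +100) mm in the scale's x, y; moves with the plate. Origin at the centre of its underside, z along the plate's normal; pressing face 8 mm above the origin, 124 mm above the counter at rest; the rubber gives 1 mm. It lies 141 mm from the tilt axis: 1.41 mm of press tilts the plate 0.01 rad
- pointer (a joint): angle of the dial pointer from its rest, rad, growing clockwise as seen on the dial; the plate drives it: pointer = 10 x plate (1 mm of press on the pad turns it about 0.07 rad)
- pointer_tip (a point): outer end of the long slim arm of the black pointer (4 mm wide; a short broad tail, 34 mm, lies opposite), 70 mm from the dial's centre; its x axis points outwards along the pointer
- clip (a joint): angle of the set clip on the dial, rad, measured as the pointer is: the pointer stands midway between its prongs when joint pointer equals joint clip. It is set beforehand and stays where it is
- clip_mid (a point): point midway between the prongs of the dark steel set clip on the dial's rim, 70 mm from the dial's centre; x outwards, y against the pointer's running direction (the pointer tip comes from +y). The prongs are 30 mm long, 4 mm wide, 21 mm apart inside
- weight_large: loose steel test weight with a knob, 48 mm across, 82 mm tall, standing on the counter beside the scale; origin at the centre of its underside; to be left alone
- weight_medium: loose steel test weight, 38 mm across, 64 mm tall, beside the scale; origin at the centre of its underside; to be left alone
- weight_small: loose steel test weight, 28 mm across, 48 mm tall, beside the scale; origin at the centre of its underside; to be left alone
- case: closed wooden weight case, 160 x 200 mm, 89 mm high, with a carrying handle up to 105 mm, heavy and fixed on the robot's right (-y) side of the counter; origin at the centre of its underside

How it is judged:
By the outcome, as a careful person would: the job done as asked, in the order asked, and still so for the second after the job is handed in, with the robot touching nothing.
It also fails if it takes over 34 s, if anything falls off the work surface, if the arm or the gripper's body presses on something with over 40 N, if the wrist force passes 120 N, or if a joint passes its speed limit or range.

### The arm

A 7-joint arm with a two-finger parallel gripper is mounted at the origin on the work surface. World frame = base frame: x ahead of the robot, y to its left, z up, the work surface at z = 0. Lengths are in m, angles in rad, forces in N, time in s.
With the tool pointing down it reaches from about 0.425 to 0.925 m from the base axis. Payload 6.8 kg.
Tool frame: the origin (TCP) lies on the front face of the gripper's body, between the roots of the fingers; the fingertips stand 73 mm ahead of it and the grasp point (between the pads) lies 54 mm ahead of it (env.nose_length is the distance from the TCP to the fingertips, in m); z points along the fingers, y is the line along which they close (so a half turn about z gives the same grasp; the last joint's range is limited). The gripper opens to 85 mm and grips with 20 to 120 N. Pads are 22 mm wide; open, the fingers measure 114 mm over their backs; the gripper's body (76 mm by 85 mm) begins 54 mm behind the grasp point. The pads swing forward as they close: fully open they stand 13 mm farther back than shut.
Start: joints at [-1.254, 0.477, 0.022, 1.555, -0.011, 1.109, -0.083], TCP at [0.278, 0.615, 0.304] pointing down, gripper open.
Joint ranges: [-2.96, 2.96], [-0.34, 2.1], [-1.41, 1.46], [0.24, 2.44], [-1.37, 4.51], [0.17, 1.92], [-2.96, 2.96]. Speed limits (rad/s): [2.39, 2.39, 3.14, 3.14, 3.14, 3.14, 3.14].

### API

Orientations are given as a unit quaternion [w, x, y, z].
In Python, from cell import env, kin, camera, calibration, job gives the robot as it stands. The module is installed in compiled form; this text tells all that it offers. Calls block until the motion is done:
- env.reach(position, orientation): joint-space move of the TCP to a pose.
- env.movel(position, velocity=0.15, rot=None, stop_force=None): straight line of the TCP; rot=None keeps the orientation; velocity is the mean speed in m/s. With stop_force (N) it stops when the force on the tool has changed by that much, and returns True; else False.
- env.goto_joints(angles): joint-space move.
- env.grip(opening, f_grip=None): finger opening in m; f_grip is the grip in N (None keeps the last); returns when the fingers have stopped.
- env.dwell(seconds).
- kin.inverse_kinematics(position, orientation): joint angles nearest the present ones, or None.
- env.get_state(): the state.
- camera(name): name is "scene" or "top"; returns (picture, depth): 400x640x3 uint8, blue, green, red; 400x640 float32, m along the optical axis (not along the pixel's ray), 0 where there is no reading.
- calibration(name): a dict with "fx", "fy", "cx", "cy" (pixels), "rvec" (rotation vector, rad) and "tvec" (3), from world to camera coordinates, as OpenCV has them. Camera axes: x right, y down, z forward; pixel columns grow to the right and rows downward; lengths in m; the calibration is good to about 2 mm. A picture is of the moment at which its call begins. calibration takes no time and is no camera call.
A pose or a line that the arm cannot do raises env.PlanningError and nothing moves.
- job.job_done(): hands the job in; it is judged then, once.
The state is a dict: "time": time; "qpos": joint angles; "joint_velocities": joint speeds; "joint_torque": joint torques, N m; "tcp_pos": TCP position; "orientation": TCP orientation; "force": force on the tool from outside, world axes, zero at the start; "torque": the same for the moment, N m; "opening": finger opening in m; "gripper_force": force on a finger pad.
Only numpy, scipy, OpenCV 4.12 (cv2) and the standard library are available. Lean on these libraries where they do the work, as an engineer would, in place of code of your own. Each camera call takes 0.05 s, during which the arm holds its last target. There are 200 camera calls.

## Working session

There is one attempt and no reset: what is moved stays moved. The work goes in short steps, each a Python script; the robot and the scene stay as the last script left them, time stands still between calls to the robot, and variables do not carry over. Pictures are saved under pics/ and viewed, at most 10 in all, crops included, and the job is handed in when it is done.

```bash
mkdir -p pics; cat > h.py <<'E'
import numpy as np, cv2
from cell import env, kin, camera, calibration, job
def world(name,u,v,d):
    c=calibration(name); R=cv2.Rodrigues(np.array(c["rvec"],float))[0]; t=np.array(c["tvec"],float).ravel()
    return R.T@(np.array([(u-c["cx"])/c["fx"]*d,(v-c["cy"])/c["fy"]*d,d])-t)
def onz(name,u,v,z):
    a=world(name,u,v,0);b=world(name,u,v,1);return a+(b-a)*(z-a[2])/(b[2]-a[2])
def proj(name,p):
    c=calibration(name);K=np.array([[c["fx"],0,c["cx"]],[0,c["fy"],c["cy"]],[0,0,1]],float)
    return cv2.projectPoints(np.array(p,float).reshape(-1,1,3),np.array(c["rvec"],float),np.array(c["tvec"],float),K,None)[0].reshape(-1,2)
E
python3 - <<'E'
from h import *
for n in("top","scene"):
    p,d=camera(n);cv2.imwrite(f"pics/{n}0.png",p);np.save(n+"0.npy",d)
s=env.get_state();print(s["time"],s["orientation"],s["tcp_pos"],env.nose_length)
E
```

```text
0.1 [-1.13289074e-04  2.10784566e-01  9.77532205e-01 -8.01997043e-04] [0.27801723 0.61464897 0.30303279] 0.0726
```

View pics/top0.png

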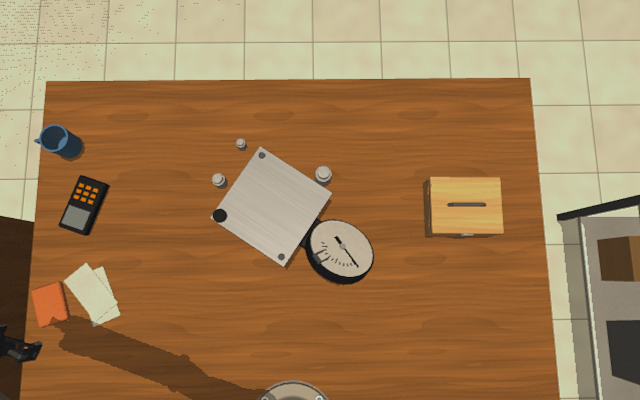

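View pics/scene0.png

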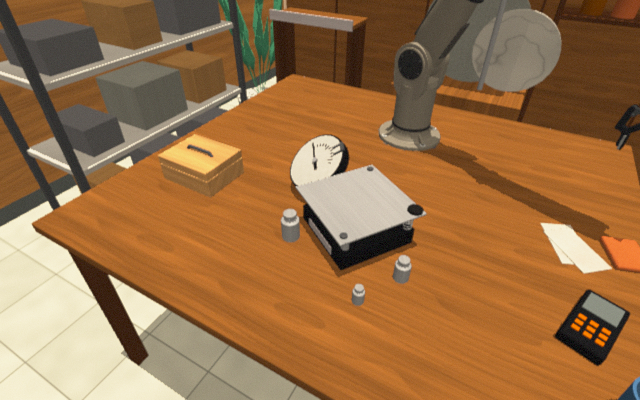

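The top view shows the pad at (220,215), bolt heads at (262,155) and (281,257), the dial centred near (341,247) and the clip near (320,257). Next I'll enlarge the dial in both views.

```bash
python3 - <<'E'
from h import *
t=cv2.imread("pics/top0.png");s=cv2.imread("pics/scene0.png")
a=cv2.resize(t[210:290,300:380],(480,480),interpolation=cv2.INTER_CUBIC)
b=cv2.resize(s[130:200,285:355],(480,480),interpolation=cv2.INTER_CUBIC)[:, :320]
cv2.imwrite("pics/crop0.png",np.hstack([a,b]))
d=np.load("top0.npy")
for n,u,v,z in [("pad",220,215.5,.124),("boltA",262,155,.118),("boltB",281,257,.118),("c1",332,192,.116),("wm",218,179,.064),("ws",240.5,142,.048),("wl",323,172,.082)]:
    print(n,onz("top",u,v,z).round(4), world("top",u,v,d[int(v),int(u)]).round(4))
ds=np.load("scene0.npy");print(world("scene",416,210,ds[210,416]))
E
```

```text
pad [0.5695 0.1823 0.124 ] [0.5689 0.1814 0.1287]
boltA [0.7366 0.0714 0.118 ] [0.7353 0.071  0.1228]
boltB [0.4572 0.0195 0.118 ] [0.4572 0.0195 0.1184]
c1 [ 0.6315 -0.1197  0.116 ] [ 0.6503 -0.1255  0.0046]
wm [0.6812 0.2011 0.064 ] [0.6814 0.2013 0.0631]
ws [0.7937 0.141  0.048 ] [0.7936 0.141  0.0484]
wl [ 0.6947 -0.0971  0.082 ] [ 0.6946 -0.0971  0.0825]
[0.57963374 0.19024919 0.12477843]
```

View pics/crop0.png

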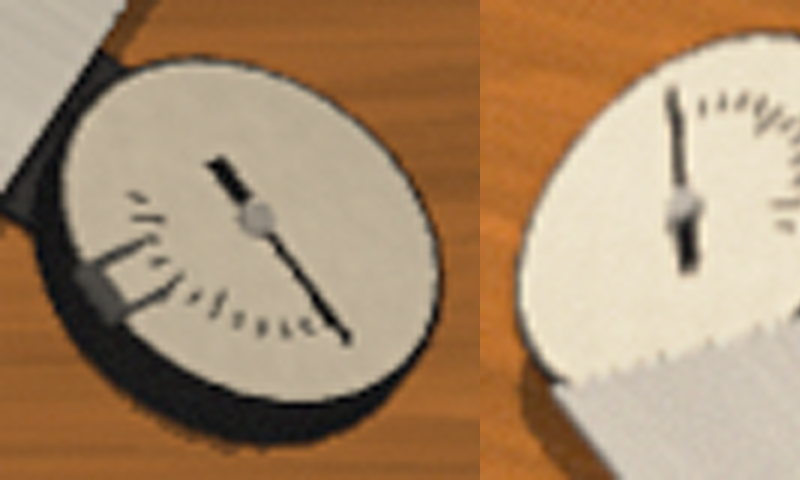

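The left crop shows the hub at (258,217) and the pointer tip at (348,342). The clip prongs run from (152,238) to (100,265) and from (178,280) to (128,312). The pointer has to travel clockwise to the clip, so I'll rectify the dial plane to measure the angle.

```bash
cat >> h.py <<'E'
yaw=-0.602; C=np.array([.597,.0455,0]); Rs=cv2.Rodrigues(np.array([0,0,yaw]))[0]
DR=Rs@cv2.Rodrigues(np.array([0,.65,0]))[0]; DC=C+Rs@np.array([.01,-.222,.105])
def dial(u,v,off=0.0):   # top-camera pixel -> dial plane coords (x,y), seen from outside x right-handed
    a=world("top",u,v,0);b=world("top",u,v,1);n=DR[:,2]
    p=a+(b-a)*(n@(DC-a)+off)/(n@(b-a)); return (DR.T@(p-DC))[:2]
def rect(img,S=240,k=2000.,off=0.0): # rectified dial, k px/m
    g=np.array([[(i-S),(j-S)] for i,j in ((0,0),(2*S,0),(2*S,2*S),(0,2*S))])/k
    w=DC+np.c_[g[:,0],-g[:,1],np.full(4,off)]@DR.T
    H=cv2.getPerspectiveTransform(proj("top",w).astype(np.float32),np.float32([[0,0],[2*S,0],[2*S,2*S],[0,2*S]]))
    return cv2.warpPerspective(img,H,(2*S,2*S),flags=cv2.INTER_CUBIC)
E
python3 - <<'E'
from h import *
f=lambda x,y:np.array(dial(300+(x-2.5)/6,210+(y-2.5)/6))
h=f(258,217);print("hub",h)
for n,x,y in[("tip",348,342),("p1in",152,238),("p1out",100,265),("p2in",178,280),("p2out",128,312),("tail",215,163)]:
    q=f(x,y)-h;print(n,np.hypot(*q).round(4),np.arctan2(q[1],q[0]).round(3))
t=cv2.imread("pics/top0.png");cv2.imwrite("pics/rect0.png",rect(t))
s=[env.get_state()["qpos"]];print(s)
E
```

```text
hub [0.00901444 0.00086197]
tip 0.0706 -2.044
p1in 0.0572 2.489
p1out 0.0884 2.579
p2in 0.0591 2.883
p2out 0.0915 2.855
tail 0.0323 1.159
[array([-1.25410901,  0.47772546,  0.02233169,  1.55631579, -0.01149537,
        1.10929935, -0.08310002])]
```

View pics/rect0.png

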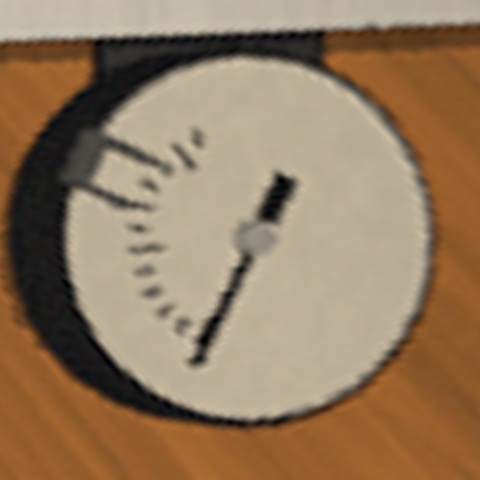

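```bash
python3 - <<'E'
from h import *
s=env.get_state();q=s["orientation"]
env.grip(0.0)
env.reach([.570,.183,.235],q)
s0=env.get_state();print(s0["time"],s0["opening"],s0["force"],s0["tcp_pos"])
r=env.movel([.570,.183,.190],velocity=.03,stop_force=1.5)
s=env.get_state();print(r,s["time"],s["force"]-s0["force"],s["tcp_pos"])
p,d=camera("top");cv2.imwrite("pics/top1.png",p)
cv2.imwrite("pics/c1.png",np.hstack([cv2.resize(p[130:330,180:420],(720,600)) ]))
E
```

```text
2.7667 -3.17010397602311e-05 [0.57760414 0.53377832 0.42160549] [0.56975269 0.18465347 0.23509361]
True 3.9417 [0.08506961 0.08266755 2.40421265] [0.56982213 0.18303117 0.19539084]
```

View pics/c1.png

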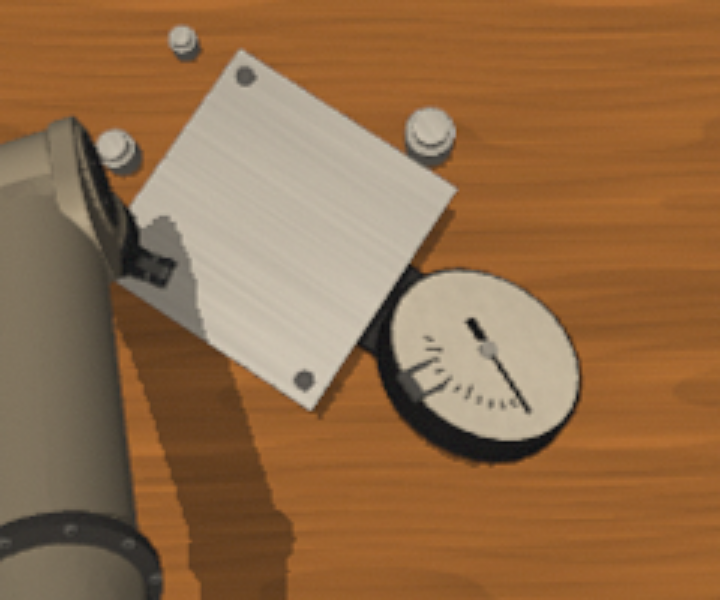

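The fingertips are on the pad, and the dial is unobstructed with the pointer still at rest. I'll press in steps and read the pointer angle from the rectified dial.

```bash
cat >> h.py <<'E'
def ptr(img):  # pointer travel from dark-pixel direction
    g=cv2.cvtColor(rect(img),cv2.COLOR_BGR2GRAY).astype(float); y,x=np.mgrid[:480,:480]; dx=x-256;dy=238-y;r=np.hypot(dx,dy)
    m=(r>72)&(r<97)&(g<90); a=np.arctan2(dy,dx)[m]; return np.angle(np.exp(1j*a).mean()), int(m.sum()), a.std()
E
python3 - <<'E'
from h import *
print(ptr(cv2.imread("pics/top0.png")),ptr(cv2.imread("pics/top1.png")))
s=env.get_state();f0=s["force"][2];z=s["tcp_pos"][2]
for dz in(.006,.012,.017):
    env.movel([.570,.183,z-dz],velocity=.03); p,_=camera("top")
    s=env.get_state();print(dz,s["tcp_pos"][2].round(4),s["time"],(s["force"][2]-f0).round(2),ptr(p))
cv2.imwrite("pics/rect2.png",rect(p))
E
```

```text
(np.float64(-2.0222301794275603), 244, np.float64(0.03530703509893403)) (np.float64(-2.097967564511931), 226, np.float64(0.03297309864020532))
0.006 0.1896 4.3833 1.86 (np.float64(-2.519122795240517), 192, np.float64(0.02852159986259601))
0.012 0.1838 4.7833 3.72 (np.float64(-2.9554617703247605), 169, np.float64(0.028329332153246806))
0.017 0.179 5.15 4.95 (np.float64(2.977697933183042), 175, np.float64(0.024157606487764115))
```

View pics/rect2.png

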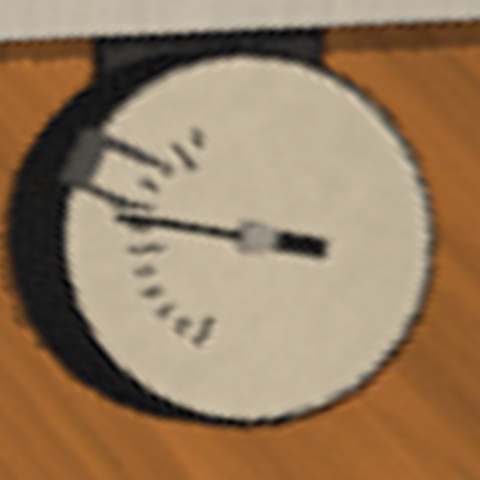

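The pointer tip is at (118,217), just short of the lower prong. The clip middle is at about 2.69 rad, so it needs roughly 3.9 mm more.

```bash
python3 - <<'E'
from h import *
z=env.get_state()["tcp_pos"][2]
env.movel([.570,.183,z-.0039],velocity=.02); env.dwell(.2)
p,_=camera("top");s=env.get_state();print(s["tcp_pos"][2].round(4),s["time"],ptr(p))
cv2.imwrite("pics/rect3.png",rect(p))
E
```

```text
0.1759 5.7167 (np.float64(2.7525287399397023), 188, np.float64(0.02641292260639077))
```

View pics/rect3.png

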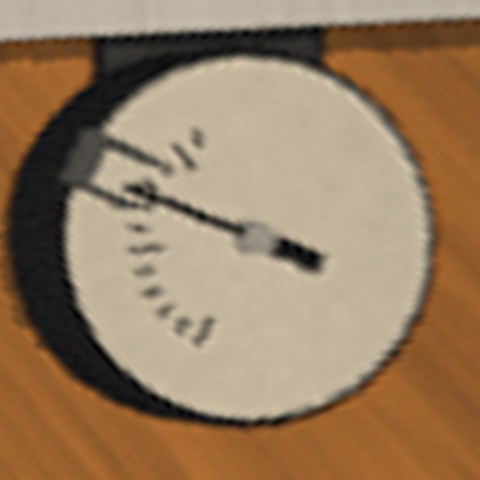

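The tip at (128,185) is inside but on the near side, so I'll press about 0.9 mm more and hold.

```bash
python3 - <<'E'
from h import *
env.movel([.570,.183,.1742],velocity=.01); env.dwell(.3)
p,_=camera("top");s=env.get_state();print(s["tcp_pos"][2].round(4),s["time"],ptr(p))
cv2.imwrite("pics/rect4.png",rect(p))
E
```

```text
0.175 6.3167 (np.float64(2.6902932375269164), 200, np.float64(0.02817938471263021))
```

View pics/rect4.png

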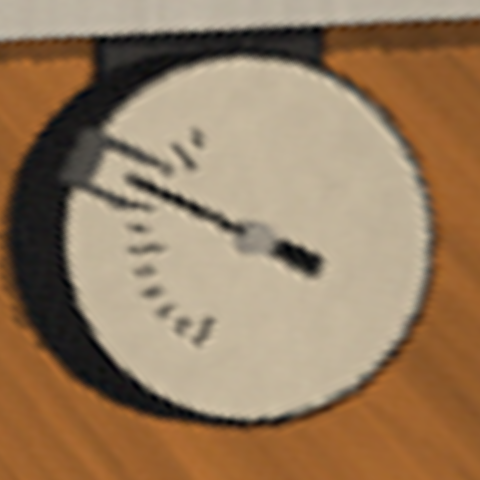

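The tip at (130,178) is centred between the prongs. I'll hold, then let go.

```bash
python3 - <<'E'
from h import *
env.dwell(1.8); p,_=camera("top"); print(ptr(p))
env.movel([.570,.183,.205],velocity=.04); env.movel([.570,.183,.28],velocity=.1); env.dwell(.8)
p,_=camera("top");s=env.get_state();print(s["time"],s["force"],ptr(p))
cv2.imwrite("pics/c5.png",cv2.resize(p[130:330,180:420],(720,600)))
E
```

```text
(np.float64(2.689282279089927), 196, np.float64(0.02755175146586077))
10.8333 [ 0.3072488  -0.02771068 -0.61355708] (np.float64(-2.02332046576528), 242, np.float64(0.035160448510970686))
```

View pics/c5.png

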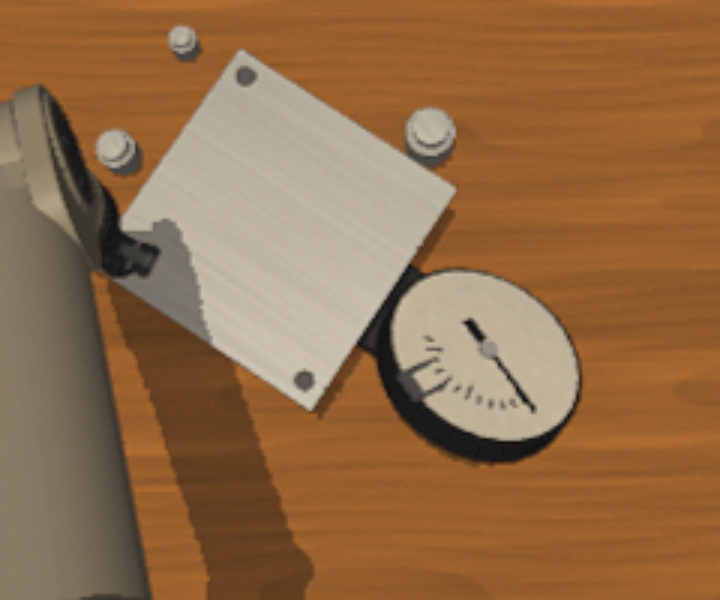

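The pointer is back at rest (tip at (532,409)), the plate is level, and the weights at (183,42), (116,150) and (430,132) haven't moved.

```bash
python3 -c "
from h import *
print(job.job_done())"
```

```text
the job is handed in; nothing more can be done
None
```

I pressed the pad until the pointer stood centred between the clip's prongs, held it there for about 2 s, then let go; the pointer returned to rest, the weights stayed where they were, and the job was handed in at about 11 s.

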